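Tuck the light-shield flap of a specimen tray

TASK

Shield the specimen from the light: with your fingertips, push the tray's black hinged flap over until it lies flat on the tray, and, keeping it pressed down against its spring, push it by its orange rib towards the blue metal lip until its free edge is tucked fully home beneath the lip, so that it stays shut when you let go. Push gently; do not pinch or lift anything, and leave the dish in the tray and all the things around it where they stand. Finish clear of everything.

Things in the scene. Friction and masses are not known exactly. Their poses are not given: they have to be found in the camera images.
- tray: White open specimen tray with a grey foot, fixed to the table, 100 mm (its x) by 140 mm (its y), walls 33 mm high. Origin: centre of its underside, on the table; z up. Its -y end carries the flap's hinge, its +y end the metal lip. Two hinge cheeks 4 mm thick stand at x = +/-52 mm, y = -70 to -34 mm, up to 45 mm high.
- flap (a joint): Hinge angle (rad) of the black flap: 0 = folded flat over the tray, about 1.57 = standing upright, up to 2.1 = leaning back away from the lip. A light spring (0.08 N m when flat, about 1.5 N at the rib) swings it up again whenever it is neither held down nor tucked. Plate 88 mm wide, 4 mm thick, with the hinge axis at mid-thickness, reaching 108 mm from it.
- tuck (a joint): How far the whole flap with its hinge has slid in its slots towards the lip (m): 0 = drawn back (start), 0.016 = fully home, at the stop. It moves along the tray's +y; friction of about 4 N keeps it where it is left. Its edge clears the lip on the way down only while drawn back, and goes beneath the lip only while pressed flat.
- hinge (a point): Point on the flap's hinge axis, in the middle of its width, 36 mm above the table; at tray (0, -60 mm) while drawn back. Its axes are those of the tray: the hinge axis is x, the folding and tucking direction is +y.
- rib (a point): Middle of the top of the orange rib on the flap's outer face (upper face when folded): 60 mm wide, 6 mm thick, standing 10 mm above the face, 66 mm from the hinge axis. The face between hinge and rib is bare. When folded, the rib's top is 48 mm above the table.
- flap_edge (a point): Middle of the flap's free edge (rounded, 4 mm thick), 108 mm from the hinge axis. Folded and drawn back it lies 36 mm high, at tray y = +48 mm; fully home at y = +64 mm.
- lip_mouth (a point): Middle of the mouth of the blue metal retaining lip, 94 mm wide, at tray (0, +51 mm, 41 mm). The flared mouth runs from y = 50 to 56 mm, rising to 50 mm above the table at its outer edge; behind it the lip's flat underside is 41 mm high, 3 mm above the folded flap, up to y = 66 mm.
- dish: Low clear round dish with a pink specimen, 38 mm across, 12 mm high, loose on the tray's floor (4 mm above the table). Origin: centre of its underside. It stays where it is, beneath the flap.
- oil_bottle: Amber bottle with black cap, 28 mm across, 62 mm tall, loose, standing about 110 mm from the tray's middle on its +x side. Origin: centre of its underside. Leave alone.
- objective: Bare metal microscope objective, 34 mm across, 45 mm tall, loose, standing about 110 mm from the tray's middle on its -x side. Origin: centre of its underside. Leave alone.
- slide_box: Green plastic box 85 x 32 x 30 mm, loose, about 150 mm from the tray's middle beyond the lip. Origin: centre of its underside. Leave alone.
- beaker: Glass beaker, 68 mm across, 75 mm tall, loose, to the left. Origin: centre of its underside. Leave alone.
- tip_rack: Open blue rack 85 x 120 x 45 mm, loose, to the left. Origin: centre of its underside. Leave alone.
- wash_bottle: White bottle with red cap, 60 mm across, 110 mm tall, loose, to the right. Origin: centre of its underside. Leave alone.
- driver: Screwdriver lying flat, loose, to the right. Origin: under its middle. Leave alone.

How it is judged:
By the outcome, as a careful person would: the job done as asked, in the order asked, and still so for the second after the job is handed in, with the robot touching nothing.
It also fails if it takes over 43 s, if anything falls off the work surface, if the arm or the gripper's body presses on something with over 40 N, if the wrist force passes 120 N, or if a joint passes its speed limit or range.

ROBOT

A 7-joint arm with a two-finger parallel gripper is mounted at the origin on the work surface. World frame = base frame: x ahead of the robot, y to its left, z up, the work surface at z = 0. Lengths are in m, angles in degrees, forces in N, time in s.
With the tool pointing down it reaches from about 0.4 to 0.925 m from the base axis. Payload 5.6 kg.
Tool frame: the origin (TCP) lies at the centre of the arm's flange, where the gripper is bolted on; the fingertips stand 173 mm ahead of it and the grasp point (between the pads) lies 155 mm ahead of it (bot.tcp_to_tips is the distance from the TCP to the fingertips, in m); z points along the fingers, x is the direction in which the jaws open and shut, and the axes are right-handed (so a half turn about z gives the same grasp; the last joint's range is limited). The gripper opens to 85 mm and grips with 20 to 120 N. Pads are 22 mm wide; open, the fingers measure 114 mm over their backs; the gripper's body (76 mm by 85 mm) begins 54 mm behind the grasp point. The pads swing forward as they close: fully open they stand 13 mm farther back than shut.
Start: joints at [69.958, 26.786, -0.665, 91.828, 0.344, 61.387, -3.226], TCP at [0.196, -0.62, 0.405] pointing down, gripper open.
Joint ranges: [-144.91, 144.91], [-17.63, 115.5], [-89.93, 88.59], [15.96, 139.68], [-74.01, 254.01], [8.47, 105.57], [-167.45, 167.45]. Speed limits (degrees/s): [147.25, 147.25, 180, 180, 180, 180, 180].

INTERFACE

Orientations are given as a 3x3 rotation matrix whose columns are the frame's x, y, z axes.
In Python, from cell import telemetry, camera, hand_in, recognise, cut_out, place_of, bot gives the robot as it stands.
- The arm moves only by the tool move_arm, never from a script. Its argument "plan" is a list of rows, each a list of 3 entries, a list of its own where there are three numbers: the shift along the tool's x, y, z each as a share of 0.04 m, from -1 to 1, then the turn, a rotation vector about the tool's x, y, z each as a share of 10 degrees, from -1 to 1, then the finger opening in mm, from 0 to 85.4. A call has 1 to 10 rows; each row shifts and turns the commanded pose from where the row before left it, along the tool's axes as they then stand; what a row does not reach is not made up. A row lasts 1/8 s, in which the tool goes at most 62.5 mm and 10.7 degrees, less where a joint would pass 70% of its speed; a pose out of reach is approached as far as the arm can. A call with a number of a shift or a turn outside -1 to 1 is refused whole. A call with a gripper value outside its range is refused whole. The fingers move at their own pace and stop on an object; "squeeze" is the grip in N (left out, the last holds). Time passes only in rows, so rows that do not move let the fingers close. It gives the time, the measured TCP pose, the force and the opening at its end, in the units of the state.
- telemetry.sense(): the state, without advancing time (a new reading comes with each control period).
- camera(name): name is "scene" or "top"; returns a dict with "color" (384x512x3 uint8, red, green, blue), "depth" (384x512 float32, m along the optical axis (not along the pixel's ray), 0 where there is no reading), "fx", "fy", "cx", "cy" (pixels), "cam_to_world" (4x4, takes a point from camera to world coordinates). Camera axes: x right, y down, z forward; pixel columns grow to the right and rows downward; lengths in m; the calibration is good to about 2 mm. A picture is of the moment at which its call begins.
- hand_in(): hands the job in, once; it reports no verdict.
Trained networks look in a picture, given as the dict that the camera call returned (one of the last four; its "shot" number tells which), for a name from the list of things; names that differ only in an ending like _2 or _b are one class to them, and where a whole thing is asked for, a point or a joint stands for the part that bears it (a point fixed in the world has none). Each returns a list of dicts, best first, with "p" (0 to 1); they miss things now and then, are a little off and sometimes report something else, mostly with a low value. They report only what shows in the picture. A call takes as long as a camera call.
- recognise(picture, target): "location" ([column, row] in pixels, amid what is visible of it).
- cut_out(picture, target): "region" (384x512 bool, what is visible of it) and "location" ([column, row] in pixels, amid what is visible of it).
- place_of(picture, target): "location" ([column, row] in pixels: a listed point, or the origin of a listed thing).
The state is a dict: "time": time; "joints": joint angles; "joint_velocities": joint speeds; "joint_torque": joint torques, N m; "eef_pos": TCP position; "tcp_rot": TCP orientation; "contact_force": force on the tool from outside, world axes, zero at the start; "moment": the same for the moment, N m; "width": opening from 0.0 (shut) to 1.0 (fully open).
Only numpy, scipy, OpenCV 4.12 (cv2) and the standard library are available. Lean on these libraries where they do the work, as an engineer would, in place of code of your own. Each camera call takes 0.05 s, during which the arm holds its last target.

## Working session

There is one attempt and no reset: what is moved stays moved. The work goes in short steps, Python scripts to look and compute and a tool call to move; the robot and the scene stay as the last step left them, time stands still between calls to the robot, and variables do not carry over. Pictures are saved under pics/ and viewed, and the job is handed in when it is done.

Besides the shell and the picture viewer there is one more tool, called after "Request:" by a JSON object that holds its "op" and its "data". move_arm: Moves the arm, as the interface text tells. Its arguments: {"type":"object","properties":{"plan":{"type":"array"},"squeeze":{"type":"number"}},"required":["plan"]}

```bash
ls; mkdir -p pics; python3 - <<'E'
from cell import telemetry, camera, place_of, bot
import cv2,numpy as np
s=telemetry.sense(); print({k:np.round(v,3).tolist() for k,v in s.items()}); print(bot.tcp_to_tips)
ims=[]
for n in ["scene","top"]:
    c=camera(n); ims.append(c); cv2.imwrite(f"pics/{n}0.png",c["color"][:,:,::-1])
    print(n,c["fx"],c["cx"],c["cy"],np.round(c["cam_to_world"],3).tolist())
    T=c["cam_to_world"]
    for t in ["tray","hinge","rib","flap_edge","lip_mouth","dish","oil_bottle","objective","slide_box","beaker","tip_rack","wash_bottle"]:
        for r in place_of(c,t)[:2]:
            u,v=r["location"]; d=c["depth"][int(v),int(u)]
            p=T[:3,:3]@np.array([(u-c["cx"])/c["fx"]*d,(v-c["cy"])/c["fy"]*d,d])+T[:3,3]
            print(n,t,round(r["p"],2),np.round([u,v],1),np.round(p,3))
E
```

```text
pics
{'time': 0.0, 'joints': [69.959, 26.837, -0.666, 91.882, 0.342, 61.385, -3.226], 'joint_velocities': [0.015, 0.086, -0.198, 0.008, 0.075, -0.13, -0.019], 'joint_torque': [0.001, -53.239, 0.022, -25.131, 0.011, 0.008, 0.0], 'eef_pos': [0.196, -0.619, 0.404], 'tcp_rot': [[0.302, -0.953, -0.001], [-0.953, -0.302, 0.002], [-0.002, 0.0, -1.0]], 'contact_force': [0.45, -0.013, -0.715], 'moment': [-0.017, 0.03, -0.023], 'width': 0.997}
0.1734
scene 425.8895813919763 257.6199602492539 189.1691043984448 [[-0.64, 0.461, -0.615, 1.246], [0.768, 0.362, -0.529, 0.607], [-0.021, -0.811, -0.585, 0.739], [0.0, 0.0, 0.0, 1.0]]
scene tray 0.79 [280.8 218.9] [0.537 0.078 0.001]
scene tray 0.23 [380.8 286.9] [0.598 0.399 0.013]
scene hinge 0.55 [259.  204.7] [0.56  0.021 0.036]
scene rib 0.53 [253.5 184.8] [ 0.459 -0.085 -0.001]
scene rib 0.37 [406.4 242.9] [0.445 0.387 0.025]
scene flap_edge 0.55 [257.3 173.3] [ 0.403 -0.117 -0.002]
scene lip_mouth 0.64 [298.  213.3] [0.535 0.131 0.046]
scene dish 0.61 [270.8 219. ] [0.57  0.07  0.018]
scene oil_bottle 0.6 [282.2 248.5] [0.634 0.155 0.01 ]
scene o
[... 628 characters left out ...]
.1] [ 0.414 -0.38  -0.001]
top hinge 0.53 [245.9 193.4] [0.568 0.021 0.003]
top rib 0.66 [247.1 189.7] [0.563 0.018 0.104]
top rib 0.54 [178.  223.2] [0.474 0.214 0.033]
top flap_edge 0.72 [243.8 183.2] [0.58  0.027 0.107]
top lip_mouth 0.81 [208.1 207.8] [0.519 0.129 0.042]
top oil_bottle 0.59 [207.8 174.5] [0.616 0.133 0.041]
top objective 0.68 [252.5 231.5] [0.453 0.001 0.043]
top slide_box 0.58 [180.  219.1] [0.486 0.209 0.032]
top beaker 0.64 [122.  244.2] [0.413 0.378 0.008]
top beaker 0.48 [251.2 235. ] [0.443 0.004 0.036]
top tip_rack 0.65 [122.7 187.7] [0.579 0.387 0.004]
top wash_bottle 0.95 [375.6 184.7] [ 0.586 -0.342  0.08 ]
top wash_bottle 0.34 [240.7 186.4] [0.589 0.037 0.002]
```

```bash
python3 - <<'E'
import cv2
a=cv2.imread("pics/scene0.png");b=cv2.imread("pics/top0.png")
cv2.imwrite("pics/scene0z.png",cv2.resize(a[130:290,180:380],None,fx=4,fy=3.75*4/3.75,interpolation=2)[:600])
cv2.imwrite("pics/top0z.png",cv2.resize(b[140:260,150:290],None,fx=5,fy=5,interpolation=2))
E
```

```text
(no output)
```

View pics/scene0.png

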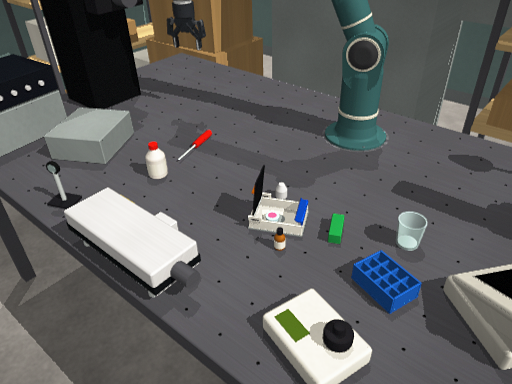

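View pics/scene0z.png

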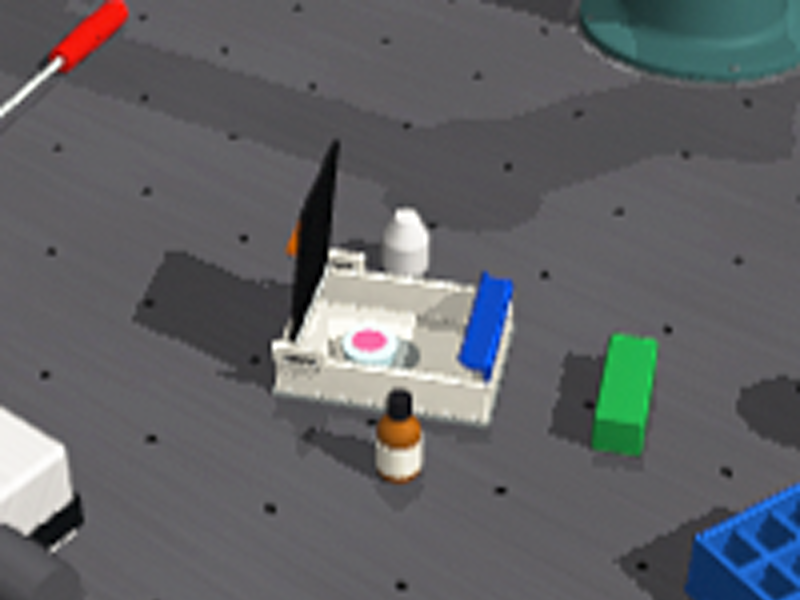

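View pics/top0z.png

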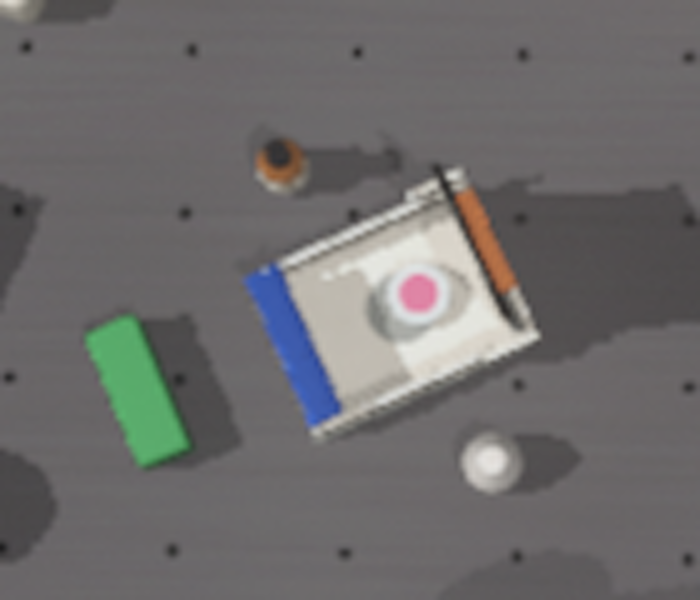

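```bash
cat > h.py <<'E'
import numpy as np
def cloud(c):
    d=c["depth"]; h,w=d.shape; u,v=np.meshgrid(np.arange(w),np.arange(h))
    P=np.stack([(u-c["cx"])/c["fx"]*d,(v-c["cy"])/c["fy"]*d,d],-1)
    T=c["cam_to_world"]; return P@T[:3,:3].T+T[:3,3]
def onplane(c,u,v,z):
    T=c["cam_to_world"]; r=T[:3,:3]@np.array([(u-c["cx"])/c["fx"],(v-c["cy"])/c["fy"],1]); o=T[:3,3]
    return o+r*(z-o[2])/r[2]
E
python3 - <<'E'
from h import *
from cell import camera
import cv2
from scipy.optimize import minimize
S=camera("scene");Tp=camera("top")
for n,c in [("scene",S),("top",Tp)]:
    P=cloud(c); rgb=c["color"].astype(int); R,G,B=rgb[...,0],rgb[...,1],rgb[...,2]
    near=(abs(P[...,0]-.53)<.15)&(abs(P[...,1]-.07)<.17)
    for nm,m in [("blue",(B>R+60)&(B>G+50)),("orange",(R>B+70)&(R>G+40)&(P[...,2]<.2)),("pink",(R>200)&(G<160)),("green",(G>R+40)&(G>B+30)),
                 ("black",(R+G+B<90)&(P[...,2]>.05)),("white",(R>170)&(G>165)&(B>150))]:
        q=P[m&near]
        if len(q)<5: continue
        r=cv2.minAreaRect(q[:,:2].astype(np.float32)*1000)
        print(n,nm,len(q),np.round(np.median(q,0),3),"z",np.round(np.percentile(q[:,2],[2,25,50,75,98]),3),"rect",[np.round(x,1) for x in r])
    # tray rim: any z in 29..38
    m=near&(P[...,2]>.028)&(P[...,2]<.038); q=P[m]; np.save(n+"_rim.npy",q)
    print(n,"rim",len(q))
E
```

```text
scene blue 204 [0.521 0.13  0.044] z [0.036 0.043 0.044 0.046 0.05 ] rect [array([491.4, 116.1]), array([158.6,  20.7]), np.float64(26.1)]
scene orange 111 [0.627 0.142 0.037] z [0.005 0.018 0.037 0.041 0.118] rect [array([605.3,  87.6]), array([140.3,  62. ]), np.float64(49.4)]
scene pink 33 [0.554 0.06  0.016] z [0.013 0.015 0.016 0.017 0.041] rect [array([584.1, 102.9]), array([125.3,  20.6]), np.float64(54.4)]
scene green 310 [0.499 0.224 0.028] z [0.001 0.026 0.028 0.029 0.031] rect [array([475.7, 212.8]), array([127.3,  31.3]), np.float64(24.7)]
scene black 252 [0.581 0.034 0.096] z [0.052 0.07  0.096 0.123 0.142] rect [array([596.1,  67.1]), array([174.1,  50. ]), np.float64(54.1)]
scene white 1448 [0.54  0.062 0.015] z [0.    0.004 0.015 0.027 0.043] rect [array([516.2,  60.5]), array([292. , 161.8]), np.float64(17.6)]
scene rim 514
top blue 218 [0.516 0.129 0.046] z [0.    0.044 0.046 0.049 0.053] rect [array([519.6, 130.8]), array([102.8,  22. ]), np.float64(25.1)]
top orange 88 [0.572 0.021 0.106] z [0.039 0.104 0.106 0.108 0.12 ] rect [array([600.8,  67.6]), array([165.4,  48.5]), np.float64(61.7)]
top pink 41 [0.551 0.059 0.019] z [0.012 0.017 0.019 0.02  0.023] rect [array([551.3,  58.8]), array([18.7, 17.5]), np.float64(1.6)]
top green 310 [0.486 0.218 0.031] z [0.002 0.029 0.031 0.033 0.037] rect [array([491.7, 221.4]), array([91.3, 35.8]), np.float64(25.2)]
top white 1107 [0.54  0.066 0.006] z [-0.001  0.004  0.006  0.01   0.046] rect [array([516.3,  60.4]), array([180.4, 138.6]), np.float64(26.0)]
top rim 474
```

```bash
cat > fit.py <<'E'
from h import *
from scipy.optimize import minimize
import numpy as np, cv2
from cell import camera
S=camera("scene");Tp=camera("top")
def proj(c,p):
    T=np.linalg.inv(c["cam_to_world"]); q=p@T[:3,:3].T+T[:3,3]
    return np.stack([q[...,0]/q[...,2]*c["fx"]+c["cx"],q[...,1]/q[...,2]*c["fy"]+c["cy"]],-1)
def loc(p,x):
    f=x[2]; d=p[:,:2]-x[:2]; return np.stack([d@[np.cos(f),np.sin(f)],d@[-np.sin(f),np.cos(f)]],-1)
def tw(l,x):
    f=x[2]; R=np.array([[np.cos(f),-np.sin(f)],[np.sin(f),np.cos(f)]]); l=np.atleast_2d(l).astype(float)
    return np.c_[l[:,:2]@R.T+x[:2],l[:,2]]
if __name__=="__main__":
    x0=[.54,.078,np.radians(25)]
    for n in ["scene","top"]:
        q=np.load(n+"_rim.npy")
        l=loc(q,x0); q=q[(abs(l[:,0])<.062)&(abs(l[:,1])<.082)]
        print(n,len(q))
        def cost(x):
            l=abs(loc(q,x)); dx=abs(l[:,0]-.0485); dy=abs(l[:,1]-.0685)
            return np.minimum(np.minimum(dx,dy),.006).mean()
        best=min((minimize(cost,np.add(x0,[a,b,c]),method="Nelder-Mead",options=dict(xatol=1e-5,fatol=1e-8)) for a in(-.01,0,.01) for b in (-.01,0,.01) for c in (-.03,.0,.03)),key=lambda r:r.fun)
        print(n,np.round(best.x,4),np.degrees(best.x[2]),best.fun)
    def overlay(c,x,name,crop,k):
        im=c["color"][:,:,::-1].copy(); u0,v0,u1,v1=crop; im=cv2.resize(im[v0:v1,u0:u1],None,fx=k,fy=k,interpolation=2)
        def poly(L,col):
            p=(proj(c,tw(L,x))-[u0,v0]+.5)*k; cv2.polylines(im,[p.round().astype(int)],True,col,1)
        a,b=.05,.07
        poly([[-a,-b,.033],[a,-b,.033],[a,b,.033],[-a,b,.033]],(0,0,255))
        poly([[-a,-b,.0],[a,-b,.0],[a,b,.0],[-a,b,.0]],(0,255,0))
        poly([[-.047,.05,.05],[.047,.05,.05]],(0,255,255))
        poly([[-.044,-.06,.036],[.044,-.06,.036]],(255,0,255))
        cv2.imwrite(name,im)
    import sys
    x=[float(v) for v in sys.argv[1:4]]; x[2]=np.radians(x[2])
    overlay(S,x,"pics/%s_s.png"%sys.argv[4],(240,150,320,250),6); overlay(Tp,x,"pics/%s_t.png"%sys.argv[4],(190,165,265,235),8)
E
python3 fit.py .54 .078 25 ov1
```

```text
scene 243
scene [0.5448 0.0765 0.4643] 26.6013160556542 0.002229188418325367
top 145
top [0.5398 0.0735 0.4506] 25.818858229392582 0.0012725483567731554
```

```bash
python3 fit.py .542 .0745 25.5 ov2
```

```text
scene 243
scene [0.5448 0.0765 0.4643] 26.6013160556542 0.002229188418325367
top 145
top [0.5398 0.0735 0.4506] 25.818858229392582 0.0012725483567731554
```

View pics/ov2_s.png

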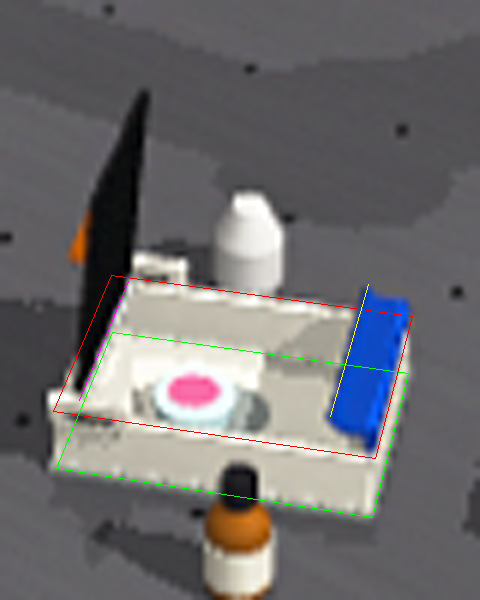

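View pics/ov2_t.png

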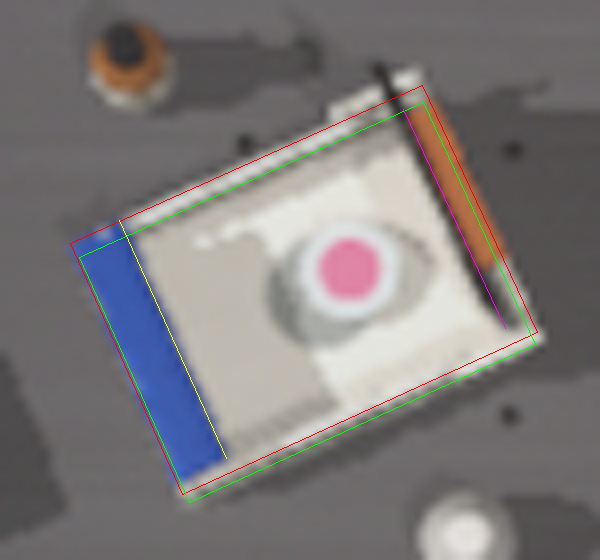

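Request:
{"op": "move_arm", "data": {"plan": [[[-0.3, -0.4, 0], [0, 0, 0], 0], [[-0.6, -0.8, 0], [0, 0, 0], 0], [[-0.66, -0.86, 0], [0, 0, 0], 0], [[-0.66, -0.86, 0], [0, 0, 0], 0], [[-0.66, -0.86, 0], [0, 0, 0], 0], [[-0.66, -0.86, 0], [0, 0, 0], 0], [[-0.66, -0.86, 0], [0, 0, 0], 0], [[-0.66, -0.86, 0], [0, 0, 0], 0], [[-0.66, -0.86, 0], [0, 0, 0], 0], [[-0.66, -0.86, 0], [0, 0, 0], 0]], "squeeze": 20}}

```text
time: 2.85
eef_pos: [0.4305, -0.2837, 0.4049]
tcp_rot: [[0.303, -0.953, 0.0], [-0.953, -0.303, -0.0], [0.0, -0.0, -1.0]]
contact_force: [0.8, -0.2, -0.3]
width: 0.002
```

```bash
cat > st.py <<'E'
import numpy as np
from cell import telemetry
O=np.array([.542,.0745]);f=np.radians(25.3)
X=np.array([np.cos(f),np.sin(f),0]);Y=np.array([-np.sin(f),np.cos(f),0])
def st():
    s=telemetry.sense(); R=np.array(s["tcp_rot"]); p=np.array(s["eef_pos"]); tip=p+R[:,2]*.1734
    d=tip-np.r_[O,0]; l=np.array([d@X,d@Y,d[2]]); F=np.array(s["contact_force"])
    print("t",s["time"],"tip tray mm",np.round(l*1000,1),"F tray",np.round([F@X,F@Y,F[2]],2),"w",round(s["width"],3))
    print("tool x ang",np.degrees(np.arctan2(R[1,0],R[0,0])),"z",np.round(R[:,2],4),"J",np.round(s["joints"],0))
    return l,R,p
if __name__=="__main__": st()
E
python3 - <<'E'
from st import *
from h import *
from cell import camera
l,R,p=st()
tgt=np.r_[O,0]+Y*-.13; d=tgt-(p); d[2]=0
print("tool delta mm",np.round(R.T@d*1000,1))
for n in ["scene"]:
    c=camera(n);P=cloud(c).reshape(-1,3);rgb=c["color"].reshape(-1,3).astype(int)
    q=P-np.r_[O,0]; q=np.c_[q@X,q@Y,q[:,2]]
    m=(rgb.sum(1)<90)&(abs(q[:,0])<.06)&(q[:,1]>-.13)&(q[:,1]<.05)&(q[:,2]>.05)&(q[:,2]<.16)
    q=q[m]; k=np.polyfit(q[:,2],q[:,1],1); print(len(q),"slope dy/dz",k, q.min(0),q.max(0))
E
```

```text
t 2.85 tip tray mm [-253.8 -276.2  231.5] F tray [ 0.65 -0.56 -0.33] w 0.002
tool x ang -72.34429887022102 z [ 4.e-04 -1.e-04 -1.e+00] J [ 40.  15. -12. 110.   3.  56. -46.]
tool delta mm [-178.6 -232.2    0. ]
234 slope dy/dz [ 0.0904208  -0.06189098] [-0.04245564 -0.05895996  0.05015686] [ 0.04839104 -0.04822582  0.14430421]
```

Request:
{"op": "move_arm", "data": {"plan": [[[-0.74, -0.97, 0], [0, 0, 0], 0], [[-0.74, -0.97, 0], [0, 0, 0], 0], [[-0.74, -0.97, 0], [0, 0, 0], 0], [[-0.74, -0.97, 0], [0, 0, 0], 0], [[-0.74, -0.97, 0], [0, 0, 0], 0], [[-0.74, -0.97, 0], [0, 0, 0], 0], [[0, 0, 0], [0, 0, -1], 0], [[0, 0, 0], [0, 0, -1], 0], [[0, 0, 0], [0, 0, -1], 0], [[0, 0, 0], [0, 0, -1], 0]]}}

```text
time: 4.15
eef_pos: [0.5974, -0.0455, 0.4047]
tcp_rot: [[0.848, -0.53, -0.0], [-0.53, -0.848, -0.0], [-0.0, 0.0, -1.0]]
contact_force: [-0.0, -0.1, -0.6]
width: 0.002
```

Request:
{"op": "move_arm", "data": {"plan": [[[0, 0, 0], [0, 0, -1], 0], [[0, 0, 0], [0, 0, -1], 0], [[0, 0, 0], [0, 0, -1], 0], [[0, 0, 0], [0, 0, -1], 0], [[0, 0, 0], [0, 0, -1], 0], [[0, 0, 0], [0, 0, -0.76], 0], [[0, 0, 0], [0, 0, 0], 0]]}}

```text
time: 5.03
eef_pos: [0.5976, -0.0459, 0.4047]
tcp_rot: [[0.905, 0.425, -0.0], [0.425, -0.905, 0.0], [-0.0, -0.0, -1.0]]
contact_force: [-0.5, -0.2, 0.1]
width: -0.001
```

```bash
python3 st.py
```

```text
t 5.025 tip tray mm [  -1.2 -132.6  231.3] F tray [-0.51  0.03  0.12] w -0.001
tool x ang 25.157000666213136 z [-3.e-04  2.e-04 -1.e+00] J [ 30.  27. -38.  97.  19.  62.  11.]
```

Request:
{"op": "move_arm", "data": {"plan": [[[0, 0, 0.9], [0, 0, 0], 0], [[0, 0, 0.9], [0, 0, 0], 0], [[0, 0, 0.9], [0, 0, 0], 0], [[0.03, 0, 0.9], [0, 0, 0], 0], [[0, -0.4, 0], [0, 0, 0], 0], [[0, -0.4, 0], [0, 0, 0], 0], [[0, -0.2, 0], [0, 0, 0], 0], [[0, 0, 0], [0, 0, 0], 0]]}}

```text
time: 6.02
eef_pos: [0.5822, -0.009, 0.2621]
tcp_rot: [[0.904, 0.427, 0.002], [0.427, -0.904, -0.0], [0.002, 0.001, -1.0]]
contact_force: [0.3, -0.8, 0.5]
width: -0.0
```

```bash
cat > look.py <<'E'
import sys,cv2
from cell import camera
c=camera("scene");cv2.imwrite("pics/%s.png"%sys.argv[1],cv2.resize(c["color"][130:250,210:340,::-1],None,fx=4,fy=4,interpolation=2))
from st import st
st()
E
python3 look.py a1
```

```text
t 6.075 tip tray mm [  0.7 -93.7  88.4] F tray [-0.49 -0.51  0.08] w -0.0
tool x ang 25.19596504475828 z [ 1.9e-03 -7.0e-04 -1.0e+00] J [ 23.  36. -33. 106.  26.  46.   1.]
```

View pics/a1.png

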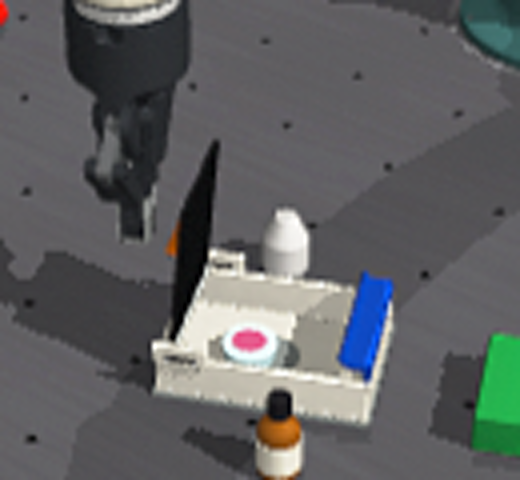

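Request:
{"op": "move_arm", "data": {"plan": [[[0, -0.14, 0.03], [0, 0, 0], 0], [[0, -0.14, 0.03], [0, 0, 0], 0], [[0, -0.13, 0.03], [0, 0, 0], 0], [[0, -0.13, 0.03], [0, 0, 0], 0], [[0, -0.13, 0.03], [0, 0, 0], 0], [[0, -0.13, 0.03], [0, 0, 0], 0], [[0, -0.13, 0.03], [0, 0, 0], 0], [[0, -0.13, 0.03], [0, 0, 0], 0]]}}

```text
time: 7.08
eef_pos: [0.5639, 0.0285, 0.2509]
tcp_rot: [[0.905, 0.425, -0.0], [0.425, -0.905, -0.0], [-0.0, 0.0, -1.0]]
contact_force: [1.1, -0.6, -0.6]
width: -0.001
```

```bash
python3 look.py a2
```

```text
t 7.125 tip tray mm [  0.1 -50.   77.4] F tray [-0.7  -0.67 -0.17] w 0.001
tool x ang 25.226767615985473 z [-6.e-04  3.e-04 -1.e+00] J [ 19.  35. -33. 108.  27.  44.  -4.]
```

View pics/a2.png

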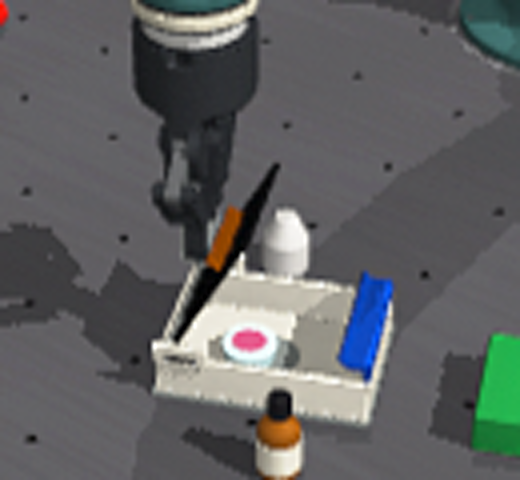

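Request:
{"op": "move_arm", "data": {"plan": [[[0, -0.1, 0.05], [0, 0, 0], 0], [[0, -0.1, 0.05], [0, 0, 0], 0], [[0, -0.1, 0.05], [0, 0, 0], 0], [[0, -0.08, 0.07], [0, 0, 0], 0], [[0, -0.08, 0.07], [0, 0, 0], 0], [[0, -0.08, 0.07], [0, 0, 0], 0], [[0, -0.03, 0.075], [0, 0, 0], 0], [[0, -0.03, 0.075], [0, 0, 0], 0], [[0, -0.03, 0.075], [0, 0, 0], 0], [[0, -0.03, 0.075], [0, 0, 0], 0]]}}

```text
time: 8.38
eef_pos: [0.5528, 0.0524, 0.2245]
tcp_rot: [[0.905, 0.426, 0.0], [0.426, -0.905, 0.0], [0.0, -0.0, -1.0]]
contact_force: [0.2, 0.2, 1.7]
width: -0.002
```

```bash
python3 look.py a3
```

```text
t 8.425 tip tray mm [  0.2 -24.4  50.8] F tray [ 0.55  0.15 -0.32] w 0.003
tool x ang 25.19231024215859 z [-3.e-04  3.e-04 -1.e+00] J [ 16.  37. -32. 110.  29.  41.  -8.]
```

View pics/a3.png

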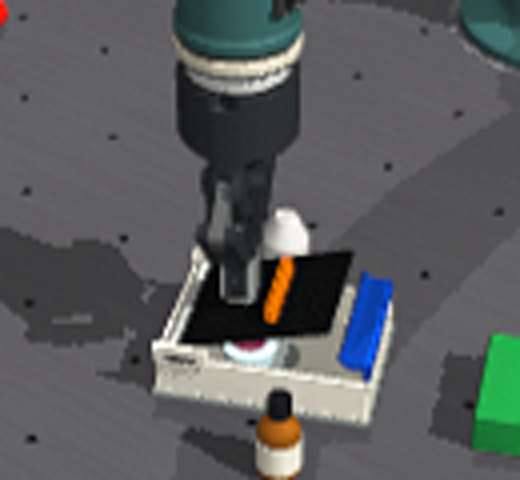

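Request:
{"op": "move_arm", "data": {"plan": [[[0, -0.01, 0.06], [0, 0, 0], 0], [[0, -0.01, 0.06], [0, 0, 0], 0], [[0, 0, 0.06], [0, 0, 0], 0], [[0, 0, 0.06], [0, 0, 0], 0], [[0, 0, 0.05], [0, 0, 0], 0], [[0, 0, 0], [0, 0, 0], 0]]}}

```text
time: 9.18
eef_pos: [0.5525, 0.0528, 0.2128]
tcp_rot: [[0.905, 0.425, -0.0], [0.425, -0.905, -0.0], [-0.0, 0.0, -1.0]]
contact_force: [0.2, 0.2, -0.2]
width: -0.003
```

Request:
{"op": "move_arm", "data": {"plan": [[[0, 0, 0.025], [0, 0, 0], 0], [[0, 0, 0], [0, 0, 0], 0]]}}

```text
time: 9.43
eef_pos: [0.5525, 0.0528, 0.212]
tcp_rot: [[0.905, 0.425, -0.0], [0.425, -0.905, -0.0], [-0.0, 0.0, -1.0]]
contact_force: [0.1, -0.0, 0.2]
width: -0.005
```

```bash
python3 look.py a4
```

```text
t 9.475 tip tray mm [  0.1 -24.1  38.6] F tray [0.59 1.3  0.86] w 0.002
tool x ang 25.17051950114901 z [-2.e-04 -2.e-04 -1.e+00] J [ 15.  38. -31. 110.  30.  40.  -9.]
```

View pics/a4.png

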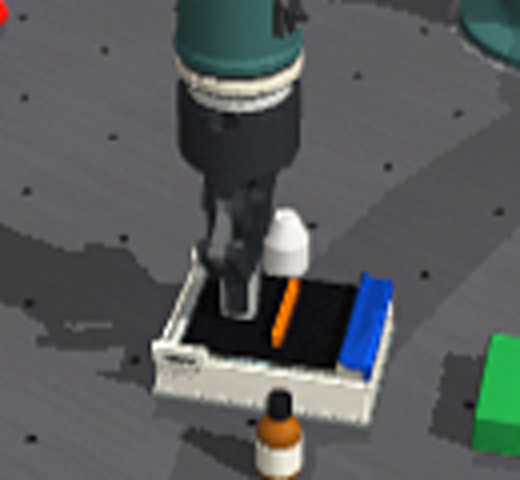

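Request:
{"op": "move_arm", "data": {"plan": [[[0, 0, 0.02], [0, 0, 0], 0], [[0, 0, 0], [0, 0, 0], 0]]}}

```text
time: 9.72
eef_pos: [0.5525, 0.0528, 0.2114]
tcp_rot: [[0.905, 0.425, -0.0], [0.425, -0.905, -0.0], [-0.0, 0.0, -1.0]]
contact_force: [-1.0, -0.3, 2.8]
width: 0.001
```

Request:
{"op": "move_arm", "data": {"plan": [[[0, 0, 0.02], [0, 0, 0], 0], [[0, 0, 0], [0, 0, 0], 0]]}}

```text
time: 9.98
eef_pos: [0.5525, 0.053, 0.2111]
tcp_rot: [[0.905, 0.425, 0.0], [0.425, -0.905, -0.001], [-0.0, 0.001, -1.0]]
contact_force: [-2.5, 0.2, 7.8]
width: -0.001
```

Request:
{"op": "move_arm", "data": {"plan": [[[0, -0.07, 0], [0, 0, 0], 0], [[0, -0.07, 0], [0, 0, 0], 0], [[0, -0.07, 0], [0, 0, 0], 0], [[0, -0.07, 0], [0, 0, 0], 0], [[0, -0.07, 0], [0, 0, 0], 0], [[0, 0, 0], [0, 0, 0], 0]]}}

```text
time: 10.72
eef_pos: [0.5472, 0.0642, 0.2111]
tcp_rot: [[0.905, 0.424, 0.001], [0.424, -0.905, -0.003], [-0.0, 0.003, -1.0]]
contact_force: [-0.8, -4.1, 6.6]
width: 0.002
```

```bash
python3 look.py a5
```

```text
t 10.775 tip tray mm [  0.3 -12.1  37.7] F tray [-1.54 -3.85  7.73] w -0.004
tool x ang 25.10835083425695 z [ 0.0011 -0.0026 -1.    ] J [ 14.  38. -31. 111.  30.  39. -10.]
```

View pics/a5.png

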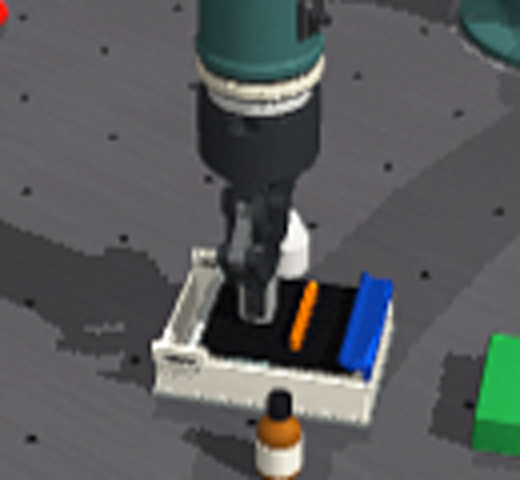

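Request:
{"op": "move_arm", "data": {"plan": [[[0, 0, -0.005], [0, 0, 0], 0], [[0, -0.06, 0], [0, 0, 0], 0], [[0, -0.06, 0], [0, 0, 0], 0], [[0, -0.06, 0], [0, 0, 0], 0], [[0, -0.06, 0], [0, 0, 0], 0], [[0, 0, 0], [0, 0, 0], 0]]}}

```text
time: 11.52
eef_pos: [0.5431, 0.0739, 0.2111]
tcp_rot: [[0.905, 0.425, 0.002], [0.425, -0.905, -0.001], [0.001, 0.001, -1.0]]
contact_force: [0.4, -3.2, 4.7]
width: 0.003
```

```bash
python3 look.py a6
```

```text
t 11.575 tip tray mm [ 0.9 -1.2 37.7] F tray [-0.39 -2.21  5.29] w -0.001
tool x ang 25.161327575505776 z [ 1.6e-03 -6.0e-04 -1.0e+00] J [ 13.  37. -31. 112.  30.  39. -11.]
```

View pics/a6.png

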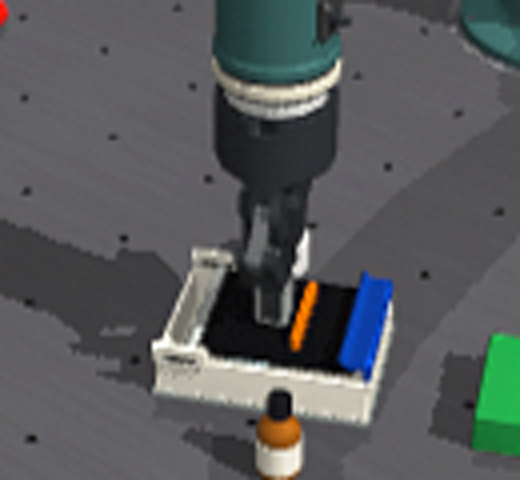

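Request:
{"op": "move_arm", "data": {"plan": [[[0, -0.05, 0], [0, 0, 0], 0], [[0, -0.05, 0], [0, 0, 0], 0], [[0, -0.05, 0], [0, 0, 0], 0], [[0, 0, 0], [0, 0, 0], 0]]}}

```text
time: 12.08
eef_pos: [0.5404, 0.0794, 0.211]
tcp_rot: [[0.905, 0.425, 0.001], [0.425, -0.905, -0.001], [0.001, 0.001, -1.0]]
contact_force: [1.3, -2.9, 5.7]
width: 0.005
```

Request:
{"op": "move_arm", "data": {"plan": [[[0, -0.05, 0], [0, 0, 0], 0], [[0, -0.05, 0], [0, 0, 0], 0], [[0, 0, 0], [0, 0, 0], 0]]}}

```text
time: 12.45
eef_pos: [0.5388, 0.0827, 0.211]
tcp_rot: [[0.905, 0.425, 0.001], [0.425, -0.905, -0.001], [0.001, 0.001, -1.0]]
contact_force: [2.5, -4.6, 6.0]
width: 0.002
```

```bash
python3 look.py a7
```

```text
t 12.5 tip tray mm [ 0.8  8.5 37.6] F tray [ 0.01 -3.64  5.05] w 0.0
tool x ang 25.146254933000662 z [ 1.4e-03 -9.0e-04 -1.0e+00] J [ 12.  37. -31. 112.  30.  39. -12.]
```

View pics/a7.png

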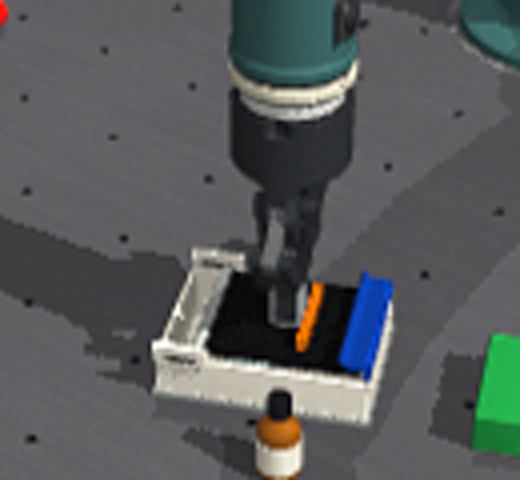

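Request:
{"op": "move_arm", "data": {"plan": [[[0, -0.04, 0], [0, 0, 0], 0], [[0, -0.04, 0], [0, 0, 0], 0], [[0, 0, 0], [0, 0, 0], 0]]}}

```text
time: 12.88
eef_pos: [0.5385, 0.0833, 0.211]
tcp_rot: [[0.906, 0.423, 0.003], [0.423, -0.906, -0.004], [0.001, 0.005, -1.0]]
contact_force: [6.6, -9.5, 3.4]
width: 0.001
```

Request:
{"op": "move_arm", "data": {"plan": [[[0, -0.03, 0], [0, 0, 0], 0], [[0, 0, 0], [0, 0, 0], 0]]}}

```text
time: 13.12
eef_pos: [0.5384, 0.0836, 0.211]
tcp_rot: [[0.906, 0.422, 0.003], [0.422, -0.906, -0.005], [0.001, 0.006, -1.0]]
contact_force: [7.3, -11.4, 4.5]
width: 0.004
```

Request:
{"op": "move_arm", "data": {"plan": [[[0, -0.04, 0], [0, 0, 0], 0], [[0, -0.03, 0], [0, 0, 0], 0], [[0, 0, 0], [0, 0, 0], 0]]}}

```text
time: 13.5
eef_pos: [0.538, 0.0841, 0.2109]
tcp_rot: [[0.907, 0.421, 0.004], [0.421, -0.907, -0.008], [0.001, 0.009, -1.0]]
contact_force: [9.5, -16.6, 2.7]
width: 0.002
```

```bash
python3 - <<'E'
from st import *
from h import *
from fit import proj,tw
from cell import camera
import cv2
st()
for n,crop,k in [("scene",(240,150,320,250),6),("top",(190,165,265,235),8)]:
    c=camera(n);P=cloud(c);rgb=c["color"].astype(int);r,g,b=rgb[...,0],rgb[...,1],rgb[...,2]
    L=P-np.r_[O,0]; L=np.stack([L@X,L@Y,L[...,2]],-1)
    m=(r>b+70)&(r>g+40)&(abs(L[...,0])<.04)&(abs(L[...,1])<.05)&(L[...,2]>.035)
    q=L[m]*1000
    if len(q): print(n,"rib",len(q),np.round(np.percentile(q,[5,50,95],axis=0),1).tolist())
    m=(r+g+b<110)&(abs(L[...,0])<.045)&(abs(L[...,1])<.06)&(L[...,2]>.028)&(L[...,2]<.05)
    q=L[m]*1000
    print(n,"plate",len(q),np.round(np.percentile(q,[2,50,98],axis=0),1).tolist())
    u0,v0,u1,v1=crop; im=cv2.resize(c["color"][v0:v1,u0:u1,::-1],None,fx=k,fy=k,interpolation=2)
    x=[O[0],O[1],f]
    for yy,col in [((.0-.06+.016+.063),(0,255,0)),(.016-.06+.069,(0,255,0)),(.003,(255,255,0))]:
        p=((proj(c,tw([[-.03,yy,.048],[.03,yy,.048]],x))-[u0,v0]+.5)*k).round().astype(int); cv2.polylines(im,[p],False,col,1)
    cv2.imwrite("pics/b1_%s.png"%n,im)
E
```

```text
t 13.6 tip tray mm [ 0.6  8.8 37.5] F tray [  1.14 -18.51   2.42] w 0.0
tool x ang 24.87794220748159 z [ 0.0042 -0.0077 -1.    ] J [ 11.  37. -30. 112.  30.  39. -13.]
scene rib 55 [[-26.2, 19.2, 37.4], [4.0, 22.7, 45.8], [31.8, 25.0, 47.7]]
scene plate 488 [[-39.7, -37.5, 33.9], [12.4, -1.1, 36.6], [43.8, 45.7, 39.5]]
top plate 2 [[-40.2, 43.6, 41.9], [-37.3, 43.7, 42.9], [-34.3, 43.8, 43.9]]
```

View pics/b1_scene.png

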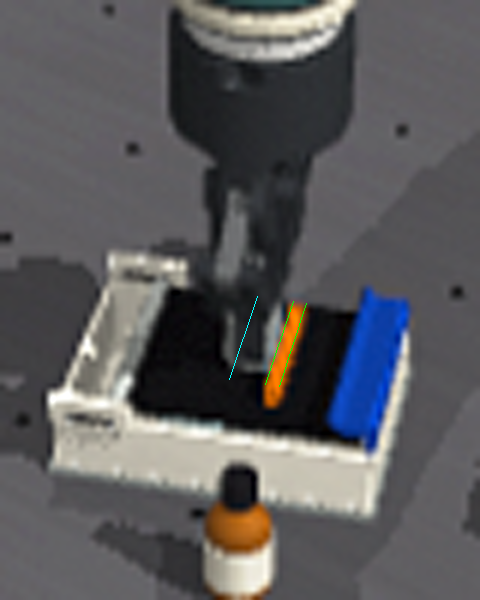

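View pics/b1_top.png

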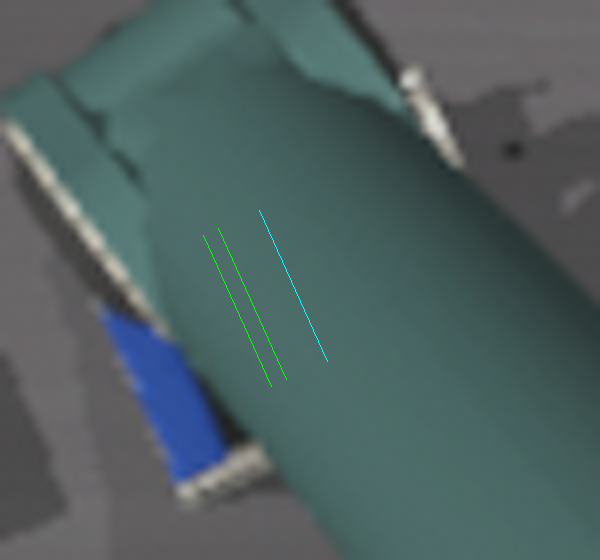

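Request:
{"op": "move_arm", "data": {"plan": [[[0, 0.05, 0], [0, 0, 0], 0], [[0, 0.04, 0], [0, 0, 0], 0], [[0, 0, 0], [0, 0, 0], 0]]}}

```text
time: 14.08
eef_pos: [0.5383, 0.0834, 0.2109]
tcp_rot: [[0.906, 0.423, 0.003], [0.423, -0.906, -0.004], [0.001, 0.005, -1.0]]
contact_force: [6.2, -10.0, 4.3]
width: 0.0
```

Request:
{"op": "move_arm", "data": {"plan": [[[0, 0.05, -0.01], [0, 0, 0], 0], [[0, 0.04, -0.02], [0, 0, 0], 0], [[0, 0, 0], [0, 0, 0], 0]]}}

```text
time: 14.45
eef_pos: [0.5387, 0.0825, 0.2117]
tcp_rot: [[0.905, 0.425, 0.001], [0.425, -0.905, -0.001], [0.0, 0.001, -1.0]]
contact_force: [3.7, -3.5, 1.0]
width: 0.001
```

Request:
{"op": "move_arm", "data": {"plan": [[[0, 0.05, -0.03], [0, 0, 0], 0], [[0, 0.05, -0.05], [0, 0, 0], 0], [[0, 0, -0.2], [0, 0, 0], 0], [[0, 0, -0.6], [0, 0, 0], 0], [[0, 0, -1], [0, 0, 0], 0], [[0, 0, -1], [0, 0, 0], 0], [[0, 0, -1], [0, 0, 0], 0], [[0, 0.6, -0.5], [0, 0, 0], 0], [[0, 1, 0], [0, 0, 0], 0], [[0, 1, 0], [0, 0, 0], 0]]}}

```text
time: 15.7
eef_pos: [0.5842, -0.0147, 0.388]
tcp_rot: [[0.904, 0.427, 0.001], [0.427, -0.904, 0.0], [0.001, 0.0, -1.0]]
contact_force: [0.7, 0.9, 1.0]
width: 0.003
```

Request:
{"op": "move_arm", "data": {"plan": [[[0, 1, 0], [0, 0, 0], 0], [[0, 1, 0], [0, 0, 0], 0], [[0, 1, 0], [0, 0, 0], 0], [[0, 1, 0], [0, 0, 0], 0], [[0, 1, 0], [0, 0, 0], 0], [[0, 0, 0], [0, 0, 0], 0]]}}

```text
time: 16.45
eef_pos: [0.6693, -0.1991, 0.3864]
tcp_rot: [[0.907, 0.421, -0.001], [0.421, -0.907, -0.001], [-0.001, 0.0, -1.0]]
contact_force: [-0.9, 0.6, 0.4]
width: 0.001
```

```bash
python3 - <<'E'
from st import *
from h import *
from fit import proj,tw
from cell import camera
import cv2
st()
for n,crop,k in [("scene",(220,150,350,260),5),("top",(150,140,290,260),5)]:
    c=camera(n);P=cloud(c);rgb=c["color"].astype(int);r,g,b=rgb[...,0],rgb[...,1],rgb[...,2]
    L=P-np.r_[O,0]; L=np.stack([L@X,L@Y,L[...,2]],-1)
    m=(r>b+70)&(r>g+40)&(abs(L[...,0])<.04)&(abs(L[...,1])<.05)&(L[...,2]>.035)
    q=L[m]*1000
    if len(q): print(n,"rib",len(q),np.round(np.percentile(q,[5,50,95],axis=0),1).tolist())
    m=(r+g+b<110)&(abs(L[...,0])<.045)&(abs(L[...,1])<.06)&(L[...,2]>.028)&(L[...,2]<.15)
    q=L[m]*1000
    print(n,"plate",len(q),np.round(np.percentile(q,[2,50,98],axis=0),1).tolist())
    u0,v0,u1,v1=crop; im=cv2.resize(c["color"][v0:v1,u0:u1,::-1],None,fx=k,fy=k,interpolation=2)
    x=[O[0],O[1],f]
    for yy,zz,col in [(.019,.048,(0,255,0)),(.025,.048,(0,255,0)),(-.044,.036,(255,255,0))]:
        p=((proj(c,tw([[-.03,yy,zz],[.03,yy,zz]],x))-[u0,v0]+.5)*k).round().astype(int); cv2.polylines(im,[p],False,col,1)
    cv2.imwrite("pics/c1_%s.png"%n,im)
E
```

```text
t 16.55 tip tray mm [  -0.3 -297.3  213.5] F tray [-0.04  0.98  0.18] w 0.003
tool x ang 25.197706450628274 z [-8.0e-04  1.6e-03 -1.0e+00] J [ 35.  37. -33.  84.  21.  66.  24.]
scene rib 59 [[-33.1, 15.5, 38.3], [1.3, 22.1, 47.1], [31.1, 24.5, 50.3]]
scene plate 590 [[-40.1, -36.6, 35.1], [4.9, 1.0, 38.3], [43.8, 45.1, 41.4]]
top rib 61 [[-26.9, 17.1, 39.9], [-0.5, 20.6, 50.4], [25.7, 24.4, 54.6]]Traceback (most recent call last):
  File "<stdin>", line 15, in <module>
    return _quantile_unchecked(
        a, q, axis, out, overwrite_input, method, keepdims, weights)
    return _ureduce(a,
                    func=_quantile_ureduce_func,
    ...<5 lines>...
                    overwrite_input=overwrite_input,
                    method=method)
    r = func(a, **kwargs)
    result = _quantile(arr,
                       quantiles=q,
    ...<2 lines>...
                       out=out,
                       weights=wgt)
    slices_having_nans = np.isnan(arr[-1, ...])
                                  ~~~^^^^^^^^^
IndexError: index -1 is out of bounds for axis 0 with size 0
```

View pics/c1_scene.png

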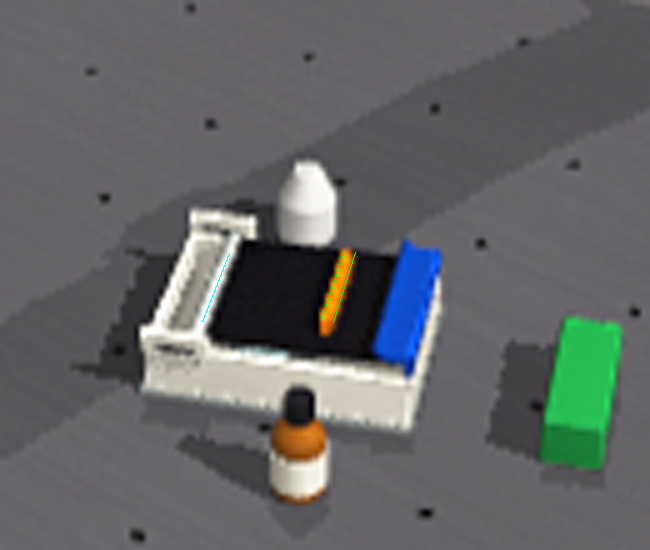

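```bash
cat > chk.py <<'E'
from st import *
from h import *
from fit import proj,tw
from cell import camera
from scipy.optimize import least_squares
import cv2
st(); x=[O[0],O[1],f]; obs=[]
for n in ["scene","top"]:
    c=camera(n);P=cloud(c);rgb=c["color"].astype(int);r,g,b=rgb[...,0],rgb[...,1],rgb[...,2]
    L=P-np.r_[O,0]; L=np.stack([L@X,L@Y,L[...,2]],-1)
    near=(abs(L[...,0])<.045)&(abs(L[...,1])<.075)
    w=np.clip((r-b-20)/150.,0,1)*near*(L[...,1]<.045)*(r>g+20); v,u=np.mgrid[:384,:512]
    obs.append((c,np.array([(w*u).sum(),(w*v).sum()])/w.sum()))
    im=c["color"][:,:,::-1]; cv2.imwrite(f"pics/d_{n}.png",cv2.resize(im[150:260,220:350] if n=="scene" else im[140:260,150:290],None,fx=5,fy=5,interpolation=2))
    bl=(b>r+60)&(b>g+50)&(abs(L[...,0])<.06)&(L[...,1]>.03)&(L[...,1]<.09); print(n,"blue centroid px",u[bl].mean(),v[bl].mean())
def res(q): return np.concatenate([proj(c,tw([[q[0],q[1],q[2]]],x))[0]-o for c,o in obs])
s=least_squares(res,[0,.02,.045]); print("rib centroid tray mm",np.round(s.x*1000,1),"resid px",np.round(s.fun,2))
for o in obs: print(o[1])
for t in (.010,.013,.016):
    for c,o in obs: print(t,np.round(proj(c,tw([[0,-.06+.066+t,.047]],x))[0]-o,2),end=" ")
    print()
E
python3 chk.py
```

```text
t 16.75 tip tray mm [   0.3 -296.8  214.1] F tray [ 0.26 -0.25 -0.29] w 0.004
tool x ang 25.302655602689732 z [ 1.e-04  5.e-04 -1.e+00] J [ 35.  37. -33.  84.  21.  66.  24.]
scene blue centroid px 300.9767441860465 210.96279069767442
top blue centroid px 208.3765690376569 208.51046025104603
rib centroid tray mm [ 0.7 21.1 43.8] resid px [-0.07 -0.   -0.06  0.04]
[286.82424387 207.97142177]
[220.38434278 202.66011598]
0.01 [-1.92 -1.39] 0.01 [ 1.62 -0.62] 
0.013 [-0.79 -1.23] 0.013 [ 0.66 -0.19] 
0.016 [ 0.33 -1.07] 0.016 [-0.3   0.24]
```

```bash
ls pics
```

```text
a1.png
a2.png
a3.png
a4.png
a5.png
a6.png
a7.png
b1_scene.png
b1_top.png
c1_scene.png
d_scene.png
d_top.png
ov1_s.png
ov1_t.png
ov2_s.png
ov2_t.png
scene0.png
scene0z.png
top0.png
top0z.png
```

View pics/d_top.png

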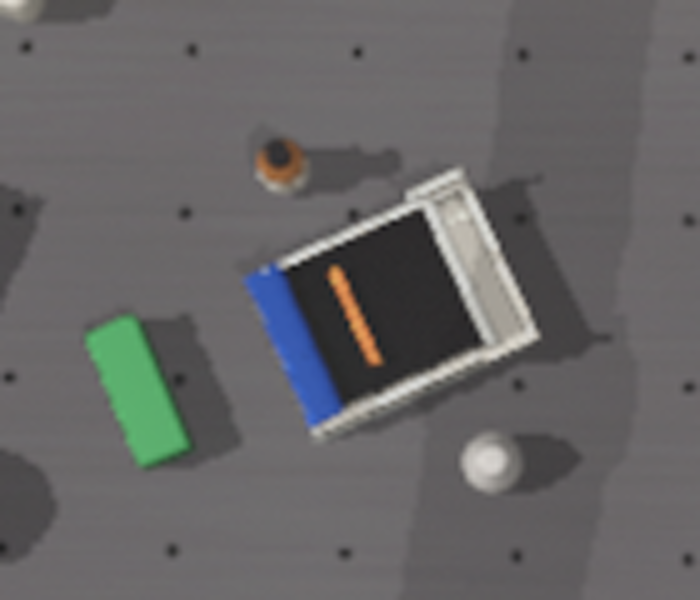

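```bash
python3 - <<'E'
import cv2,numpy as np
b=cv2.imread("pics/b1_scene.png"); B=cv2.resize(b,(80,100),interpolation=cv2.INTER_AREA)
d=cv2.imread("pics/d_scene.png"); D=cv2.resize(d,(130,110),interpolation=cv2.INTER_AREA)[0:100,20:100]
# rows 62..68: intensity profile across the trailing edge, sub-pixel position of half level
for v in range(52,66,2):
    o=[]
    for I in (B,D):
        p=I[v,12:40].astype(float).mean(1); up=np.interp(np.arange(0,27,.05),np.arange(28),p)
        k=np.where((up[:-1]>=70)&(up[1:]<70))[0]; o.append([round(12+i*.05,2) for i in k][:3])
    print(v,o)
E
```

```text
52 [[np.float64(25.8), np.float64(38.0)], [np.float64(26.35)]]
54 [[np.float64(24.85), np.float64(38.2)], [np.float64(25.5)]]
56 [[np.float64(24.15), np.float64(38.25)], [np.float64(24.9)]]
58 [[np.float64(23.5), np.float64(38.85)], [np.float64(23.95)]]
60 [[np.float64(22.6)], [np.float64(23.35)]]
62 [[np.float64(21.95)], [np.float64(22.45)]]
64 [[np.float64(21.8)], [np.float64(21.85)]]
```

```bash
python3 -c "
from cell import hand_in
print(hand_in())"
```

```text
the job is handed in; nothing more can be done
None
```

The flap is shut: folded flat, its free edge is tucked under the blue lip, and it stayed down after I let go. I handed the job in at about 16.8 s.

**What I did:** With the fingers closed, I pushed the flap over from behind the rib and pressed it down with about 5–8 N. I then pushed it towards the lip until it stopped, and let the push rise to about 18 N to confirm the stop. After that I unloaded, lifted off and backed about 0.3 m away.

**One departure from the wording:** The first 11 mm or so of the tuck came from friction under the pressing fingertips. I then eased the pressure so the fingers slid up to the orange rib, and pushed the last few millimetres by the rib.

**Last checks:**
- **Flap position:** The rib measured at tray y of about 21 mm, against 22 mm expected when fully home. That is within the accuracy of my tray fit (1–2 mm). The flap's rear edge showed no slip back after release.
- **Shut after release:** The plate looked level and under the lip with nothing touching it, and the wrist force was back to about zero.
- **Surroundings:** The oil bottle, objective and slide box look the same in the top view as at the start. I did not compare the other loose items again, but the arm stayed well above them. The dish is now hidden under the flap, so I could not see it.
- **Failed check:** One measuring script crashed partway because its threshold found no dark plate pixels in the top view. I redid the check with another script.

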